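# Slide the mineral tray from the student bench onto the trolley

## Robot

A 6-joint arm with a two-finger parallel gripper is mounted at the origin on the work surface. World frame = base frame: x ahead of the robot, y to its left, z up, the work surface at z = 0. Lengths are in mm, angles in rad, forces in N, time in s.
With the tool pointing down it reaches from about 375 to 975 mm from the base axis. Payload 3.8 kg.
Tool frame: the origin (TCP) lies at the very end of the fingers, on their centre line; the grasp point (between the pads) lies 19 mm behind it; x points along the fingers, z is the direction in which the jaws open and shut, and the axes are right-handed (so a half turn about x gives the same grasp; the last joint's range is limited). The gripper opens to 85 mm and grips with 20 to 120 N. Pads are 22 mm wide; open, the fingers measure 114 mm over their backs; the gripper's body (76 mm by 85 mm) begins 54 mm behind the grasp point. The pads swing forward as they close: fully open they stand 13 mm farther back than shut.
Start: joints at [1.243, 0.264, 1.604, -0, 1.274, -0.037], TCP at [193.533, 646.655, 231.28] pointing down, gripper open.
Joint ranges: [-2.63, 2.63], [-0.94, 2.18], [0.31, 2.57], [-1.31, 4.45], [0, 2.66], [-2.55, 2.55]. Speed limits (rad/s): [2.57, 2.57, 3.14, 3.14, 3.14, 3.14].

## Interface

Orientations are given as a unit quaternion [x, y, z, w].
In Python, from bench import bot, imaging gives the robot as it stands.
- The arm moves only by the shell command python3 -m jog 'ROWS' [OPENING] [FORCE]. ROWS is JSON, a list of rows, each an object with "xyz": the shift along the tool's x, y, z in m, a list of three; "spin": the turn about the tool's x in degrees. A call has 1 to 8 rows; each row shifts and turns the commanded pose from where the row before left it, along the tool's axes as they then stand; what a row does not reach is not made up. A row lasts 1/12 s, in which the tool goes at most 41.7 mm and 7.16 degrees, less where a joint would pass 70% of its speed; a pose out of reach is approached as far as the arm can. A call is refused whole if a number of a shift passes 0.0417 or a number of a turn 7.16, either way. A call with a gripper value outside its range is refused whole. OPENING is the opening, from 0 (shut) to 1 (fully open), set as the call begins (- or left out, the last holds). The fingers move at their own pace and stop on an object; FORCE is the grip in N (left out, the last holds). Time passes only in rows, so rows that do not move let the fingers close. It gives the time, the measured TCP pose, the force and the opening at its end, in the units of the state.
- bot.observe(): the state, without advancing time (a new reading comes with each control period).
- imaging.camera(name): name is "scene" or "top" or "wrist"; returns (picture, depth): 420x560x3 uint8, red, green, blue; 420x560 float32, mm along the optical axis (not along the pixel's ray), 0 where there is no reading.
- imaging.camera_model(name): a dict with "fx", "fy", "cx", "cy" (pixels), "R" (3x3) and "t" (3): a world point X has camera coordinates R X + t; the wrist camera has in their place "T_tool_cam" (4x4, takes a point from camera to tool coordinates, whose origin is the TCP and whose axes are the tool frame's). Camera axes: x right, y down, z forward; pixel columns grow to the right and rows downward; lengths in mm; the calibration is good to about 2 mm. A picture is of the moment at which its call begins: read the wrist's pose just before it. camera_model takes no time and is no camera call.
- bot.sign_off(): hands the job in, once; it reports no verdict.
The state is a dict: "t": time; "joint_positions": joint angles; "dq": joint speeds; "joint_torque": joint torques, N m; "position": TCP position; "eef_rot": TCP orientation; "ft_force": force on the tool from outside, world axes, zero at the start; "torque": the same for the moment, N m; "gripper_width": finger opening in mm.
Only numpy, scipy, OpenCV 4.12 (cv2) and the standard library are available. Lean on these libraries where they do the work, as an engineer would, in place of code of your own. Each camera call takes 0.05 s, during which the arm holds its last target. There are 200 camera calls.

## Task

Slide the mineral specimen tray, ledge end last, off the student bench, across the gap and onto the steel trolley until its front edge is home and square against the trolley's stop bar; it is front-heavy and must be slid, not lifted, and neither end may sag into the gap. Press and push gently: do not lean hard on the tray, do not roll the trolley away, and leave the other things alone.

Things in the scene. Friction and masses are not known exactly. Their poses are not given: they have to be found in the camera images.
- tray: Front-heavy mineral tray, 0.65 to 0.95 kg, 200 mm wide (its x), 180 mm long (its y; +y is the front and goes first). Origin under its middle, at glide underside; z up. Plywood base 5 to 15 mm above that, on two slippery nylon glides along y at x = -70, +70 mm with turned-up ends. On it, y = -50 to +90 mm, a smooth closed specimen box, full width, top at 55 mm. Nothing to grip.
- tray_ledge (a point): Middle of the hand ledge's top: the bare base behind the box, y = -90 to -50 mm, 200 mm wide, 15 mm above the origin (this point: y = -70 mm). Fingertips on it can press down and push the box's upright back wall (y = -50 mm, 40 mm high). Sliding takes about 2 to 6 N.
- tray_nose (a point): Middle of the tray's front end at glide underside level (tray y = +90 mm). The mass centre lies about 61 mm behind it: with more than that beyond the bead's crest, the front tips down unless the ledge is pressed with some 10 to 15 N. Once the front rests on the trolley the ledge must not be pressed any more.
- tray_tail (a point): Middle of the tray's back end, below the ledge, at glide underside level (tray x = 0, y = -90 mm, z = 0).
- bench: Student bench right of the robot, fixed, grey top with black edges, 600 mm along x. Origin: middle of its left end, at the level of its flat top; its y points towards the trolley. Along this end runs a raised half-round black spill bead, 4 mm high, about 14 mm wide, its crest 8 mm inside the end: the tray rides up over it.
- bench_edge (a point): Crest of the bench's end bead, 4 mm above the bench top, in front of the robot. The crest line runs along x.
- trolley_edge (a point): Open edge of the stainless trolley's deck, in front of the robot, at deck-top level, 0 to 4 mm below the bench's flat top. y points away from the bench across the deck, x along the edge. Rolled edge, radius 6 mm. It is 75 to 87 mm from the bench's end (up to 8 mm more or less along the edge, as the trolley may stand slightly askew).
- trolley_rail (a point): Foot of the inner face of the deck's far upstand, 370 mm in y from trolley_edge, same axes. The deck is 600 mm along x; upstands about 40 mm high close its three other sides.
- stop_tracks: Two slotted tracks on the trolley's end upstands; origin at the foot of the far upstand, as trolley_rail. They carry the tray stop: an aluminium bar across the whole deck, 32 mm high, clamped parallel to the upstand. A black buffer strip on its front, 40 to 86 mm before the upstand (not measured: feel for it), yields 4.5 mm at about 1 N; then the stop is solid.
- trolley (a joint): How far the trolley has rolled away from the bench, m (0 at the start). Only its castor brakes hold it: it begins to roll when pushed with more than about 14 N.
- balance: Black pocket balance, 75 x 130 x 21 mm, on the bench. Origin under its middle. Leave alone.
- beaker: Glass beaker, 70 mm across, 90 mm high, on the bench. Origin under its middle. Leave alone.
- mineral_box: Closed wooden mineral box, 95 x 120 x 45 mm, on the trolley's deck, beyond the tray's way. Origin under its middle. Leave alone.
- jar: Amber jar with black cap, 60 mm across, 100 mm high, on the trolley's deck, beyond the tray's way. Origin under its middle. Leave alone.

How it is judged (in metres and radians):
On the way:
1. the tray bridges the gap: its front end is over the trolley's deck, its back end still over the bench (y of tray_nose in the frame of trolley_edge above 0.006 m and y of tray_tail in the frame of bench below 0 m), for 0.1 s.
At the end, for the whole second after the job is handed in: The tray lies flat, wholly on the trolley's deck (tilt under 0.02 rad, within 4 mm of deck level), its front touching the stop's buffer strip (over 0.3 N), square to the trolley within 0.03 rad, at rest and released; the trolley is within 8 mm of where it stood (contact force between each of the fingers, the arm and tray below 0.05 N and contact force between tray and stop_tracks above 0.3 N and angle between the y axis of tray and the y axis of trolley_rail, either way round below 0.03 rad and y of tray_tail in the frame of trolley_edge above 0.02 m and angle between tray's own z axis and vertical below 0.02 rad and z of tray in the frame of trolley_edge between -0.004 and 0.004 m and linear speed of tray below 0.01 m/s and value of joint trolley between -0.008 and 0.008 m).
It fails at once if an end of the tray sags into the gap: more than 5 mm below the level of the trolley's deck (z of any of tray_nose, tray_tail in the frame of trolley_edge below -0.005 m).
It fails at once if the tray is lifted instead of slid: its middle more than 25 mm above the level of the trolley's deck (z of tray in the frame of trolley_edge above 0.025 m).
It fails at once if leaning hard on the tray: it bears on the bench with more than 35 N (its own weight is about 8 N) (contact force between tray and bench above 35 N).
It fails at once if the trolley is rolled away by more than 8 mm (value of joint trolley above 0.008 m or value of joint trolley below -0.008 m).
It fails at once if a bystander is disturbed: moved more than 20 mm (distance of any of balance, beaker, mineral_box, jar from where it was at the start of the episode above 0.02 m).
It also fails if it takes over 72 s, if anything falls off the work surface, if the arm or the gripper's body presses on something with over 40 N, if the wrist force passes 120 N, or if a joint passes its speed limit or range.

## Working session

There is one attempt and no reset: what is moved stays moved. The work goes in short steps, Python scripts to look and compute and a shell command to move; the robot and the scene stay as the last step left them, time stands still between calls to the robot, and variables do not carry over. Pictures are saved under pics/ and viewed, about 8 in all and at most 12, crops included, and the job is handed in when it is done.

```bash
mkdir -p pics; ls; python3 - <<'E'
from bench import bot, imaging
import cv2,numpy as np
s=bot.observe();print(s)
for n in ("scene","top"):
    p,d=imaging.camera(n);cv2.imwrite(f"pics/{n}0.png",p[...,::-1]);np.save(f"pics/{n}0.npy",d)
    print(n,imaging.camera_model(n))
print(imaging.camera_model("wrist"))
E
```

```text
pics
{'t': 0.0, 'joint_positions': array([ 1.24310944e+00,  2.64793689e-01,  1.60537808e+00, -1.34319690e-05,
        1.27366351e+00, -3.69339417e-02]), 'dq': array([ 7.00124668e-05,  2.20336718e-05, -3.40600496e-04,  2.28919058e-04,
        1.29561127e-03, -2.22859785e-03]), 'joint_torque': array([ 2.09431499e-03, -5.15112233e+01, -3.67317581e+01,  9.82926440e-05,
        1.29420016e-02,  1.05218166e-05]), 'position': array([193.30037655, 645.97725402, 229.93248462]), 'eef_rot': array([-0.42274756,  0.56780744,  0.42184065,  0.56650656]), 'ft_force': array([ 0.06169951, -0.28493112,  0.21606404]), 'torque': array([ 0.01897918, -0.01045334,  0.0190197 ]), 'gripper_width': 84.97444293976565}
scene {'fx': 405.1261015257496, 'fy': 405.1261015257496, 'cx': 280.9308708482674, 'cy': 212.58454675739767, 'R': array([[ 0.72174009,  0.69215731, -0.00308359],
       [ 0.55791639, -0.58438687, -0.58925485],
       [-0.40965906,  0.42356846, -0.80794134]]), 't': array([-485.11989797, -282.68169926, 1308.60847488])}
top {'fx': 487.86667251188743, 'fy': 487.86667251188743, 'cx': 275.74832824966836, 'cy': 204.97517866347349, 'R': array([[-0.00962712, -0.99983244, -0.01556962],
       [-0.98105819,  0.01245665, -0.19331231],
       [ 0.19347387,  0.01341366, -0.98101373]]), 't': array([  55.14576179,  620.5264079 , 1113.50425979])}
{'fx': 307.6377056982154, 'fy': 307.6377056982154, 'cx': 281.4289419302181, 'cy': 211.95642483731353, 'T_tool_cam': array([[-7.87439011e-04, -3.15314218e-01,  9.48986999e-01,
        -1.43469181e+02],
       [ 7.64221281e-04, -9.48987206e-01, -3.15313653e-01,
         8.18243269e+01],
       [ 9.99999398e-01,  4.76945789e-04,  9.88239382e-04,
        -4.13714554e-01],
       [ 0.00000000e+00,  0.00000000e+00,  0.00000000e+00,
         1.00000000e+00]])}
```

View pics/top0.png

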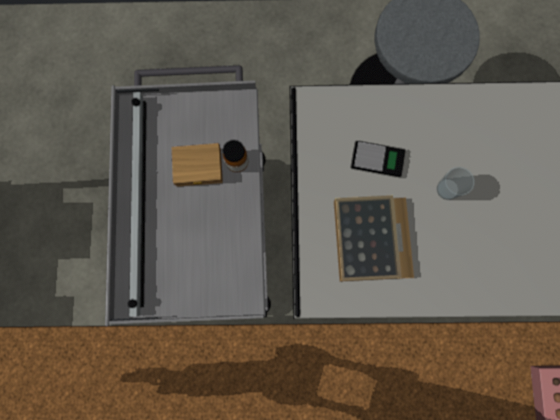

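View pics/scene0.png

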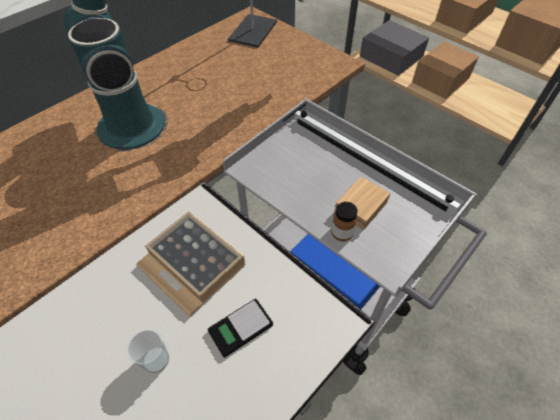

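The top view shows the tray at cols 335-412, rows 195-282, with the ledge on the right (-y) side. The bench bead is near col 294, the trolley edge near col 262 and the stop bar at cols 132-148. The balance and beaker are above right (+x), and the jar and mineral box are on the deck near rows 145-185.

```bash
cat > h.py <<'E'
import numpy as np,cv2
from bench import bot,imaging
def world(n,d,s=None):
    m=imaging.camera_model(n);v,u=np.mgrid[0:d.shape[0],0:d.shape[1]]
    P=np.stack([(u-m["cx"])/m["fx"]*d,(v-m["cy"])/m["fy"]*d,d],-1)
    if n=="wrist":
        from scipy.spatial.transform import Rotation as Ro
        T=m["T_tool_cam"];P=P@T[:3,:3].T+T[:3,3]
        return P@Ro.from_quat(s["eef_rot"]).as_matrix().T+s["position"]
    return (P-m["t"])@m["R"]
def line(p):  # x -> y fit: slope, y at x0
    return np.polyfit(p[:,0],p[:,1],1)
E
python3 - <<'E'
from h import *
d=np.load("pics/top0.npy");W=world("top",d)
np.set_printoptions(precision=1,suppress=True)
for nm,(v,u) in dict(bench=(300,450),bench2=(100,450),bench3=(130,320),bench4=(300,310),deck=(250,200),deck2=(300,250),deck3=(120,250),boxtop=(240,365),ledge=(240,407),ledge2=(275,409),bar=(200,137),jar=(150,234),mbox=(165,195),beak=(180,460)).items():
    print(nm,W[v-1:v+2,u-1:u+2].reshape(-1,3).mean(0))
print("row 240 profile");
for u in list(range(100,160,2))+list(range(255,305,2))+list(range(330,345,2))+list(range(390,420,2)): print(u,W[240,u],end=' ')
E
```

```text
bench [ 392.6 -371.5    0.7]
bench2 [ 908.7 -412.1    0.4]
bench3 [782.5 -57.2 134.8]
bench4 [395.9 -25.1 134. ]
deck [521.4 239.8  -3.7]
deck2 [397.3 114.5  -4.3]
deck3 [862.6 114.7  -2.9]
boxtop [ 534.7 -163.4   54.2]
ledge [ 521.9 -238.8  148.9]
ledge2 [ 453.1 -272.7   14.3]
bar [644.2 393.8  30. ]
jar [748.4 145.9  99.2]
mbox [729.  248.9  42. ]
beak [ 683.9 -408.3   32.8]
row 240 profile
100 [ 644.8  775.2 -749. ] 102 [ 645.2  768.6 -753. ] 104 [ 644.  757. -744.] 106 [ 643.6  748.1 -741.8] 108 [543.4 456.2  42.2] 110 [544.4 454.2  34.1] 112 [546.6 455.6  16.3] 114 [547.9 454.5   5.1] 116 [549.1 452.9  -4.6] 118 [549.  447.5  -3.7] 120 [548.9 442.4  -3.5] 122 [548.6 436.8  -2.1] 124 [548.5 431.6  -1.6] 126 [549.1 428.3  -6.9] 128 [549.1 423.3  -7.1] 130 [548.9 417.9  -6.3] 132 [544.3 401.5  30. ] 134 [544.1 396.4  30.8] 136 [544.1 391.7  30.1] 138 [544.7 388.3  25. ] 140 [547.5 389.9   2.8] 142 [544.8 378.8  23.6] 144 [546.7 378.3   8.2] 146 [548.  376.4  -2.8] 148 [548.2 371.9  -4.8] 150 [548.4 367.3  -6.4] 152 [547.7 360.9  -1.4] 154 [547.9 356.4  -3.7] 156 [548.  351.6  -4.8]
[... 572 characters left out ...]
97 [542.6  -3.    5.9] 299 [543.   -8.1   2.1] 301 [543.1 -13.1   0.8] 303 [542.9 -18.1   2. ] 330 [542.3 -85.5  -0. ] 332 [542.4 -90.5  -0.8] 334 [542.3 -95.5  -0.9] 336 [541.3 -99.6   7. ] 338 [536.1 -99.8  49.5] 340 [ 535.5 -104.    54. ] 342 [ 535.2 -108.5   56. ] 344 [ 535.1 -113.3   55.7] 390 [ 534.3 -223.2   51.9] 392 [ 533.6 -226.6   58. ] 394 [ 534.2 -232.6   52.1] 396 [ 533.8 -236.7   55.1] 398 [ 538.4 -250.6   16.5] 400 [ 538.6 -256.1   14. ] 402 [ 538.1 -259.9   18.2] 404 [ 538.8 -266.4   11.9] 406 [ 537.8 -269.4   19.4] 408 [ 538.8 -276.5   10.8] 410 [ 539.7 -283.5    2.6] 412 [ 540.  -289.2   -0.1] 414 [ 539.6 -293.3    3.2] 416 [ 540.3 -300.2   -3.9] 418 [ 540.1 -304.6   -2. ]
```

```bash
python3 - <<'E'
from h import *
d=np.load("pics/top0.npy");W=world("top",d);x,y,z=W[...,0],W[...,1],W[...,2]
np.set_printoptions(precision=2,suppress=True)
def rob(p,k=1.5):
    for _ in range(5):
        c=line(p);r=p[:,1]-np.polyval(c,p[:,0]);p=p[abs(r)<max(k*2,2*r.std())]
    return c,np.polyval(c,540),len(p)
# trolley open edge: per row, min y of deck-level pixels
def edge(sel,f,rows):
    out=[]
    for r in rows:
        i=np.where(sel[r])[0]
        if len(i)>3:
            j=i[f(y[r,i])];out.append([x[r,j],y[r,j]])
    return np.array(out)
deck=(abs(z+3)<6)&(y>75)&(y<340)
print("trolley edge",rob(edge(deck,np.argmin,range(110,300))))
be=(abs(z-2)<7)&(y<15)&(y>-60)
print("bench end",rob(edge(be,np.argmax,range(100,310))))
bar=(abs(z-29)<8)&(y>375)&(y<415)
print("bar front",rob(edge(bar,np.argmin,range(110,295))))
print("bar back",rob(edge(bar,np.argmax,range(110,295))))
rail=(abs(z-38)<5)&(y>430)&(y<480)
print("rail top inner",rob(edge(rail,np.argmin,range(110,300))))
print("bench z",[np.median(z[(abs(x-a)<30)&(abs(y-b)<30)]) for a,b in((450,-60),(540,-50),(640,-60),(450,-330),(540,-380))])
print("deck z",[np.median(z[(abs(x-a)<30)&(abs(y-b)<30)]) for a,b in((450,130),(540,130),(640,130),(540,200),(540,300))])
for nm,c,lo,hi in(("box",(abs(z-55)<5)&(y<-60)&(y>-260)&(x<660),0,0),("ledge",(abs(z-15)<5)&(y<-240)&(y>-300)&(x<660)&(x>410),0,0)):
    m=cv2.morphologyEx(c.astype(np.uint8),cv2.MORPH_OPEN,np.ones((3,3)))
    p=W[m>0][:,:2].astype(np.float32);R=cv2.minAreaRect(p);print(nm,R,p.min(0),p.max(0))
m=(abs(z-55)<5)&(y<-60)&(y>-260)&(x<660)&(x>400)
print("box front",rob(edge(m,np.argmax,range(200,278))),"box back",rob(edge(m,np.argmin,range(200,278))))
E
```

```text
trolley edge (array([ 0.03, 68.97]), np.float64(85.24770095474052), 188)
bench end (array([-0.  ,  9.36]), np.float64(9.285278027589836), 207)
bar front (array([  0.03, 364.95]), np.float64(379.7618971298705), 142)
bar back (array([  0.03, 389.06]), np.float64(404.8025119203895), 182)
rail top inner (array([  0.03, 436.35]), np.float64(452.3667341095754), 160)
bench z [np.float64(-0.1139101851428555), np.float64(0.04530219346197913), np.float64(0.2238868019028499), np.float64(0.03297645129492667), np.float64(0.030169168100402634)]
deck z [np.float64(-2.7481140757049007), np.float64(-2.8922891337525165), np.float64(-3.1455814681453527), np.float64(-2.70909094240729), np.float64(-2.855156791365383)]
box ((543.919921875, -169.3712615966797), (200.21153259277344, 141.180419921875), 2.280923843383789) [ 443.02 -242.72] [646.59 -96.64]
ledge ((547.4495849609375, -264.0732116699219), (199.87985229492188, 31.715784072875977), 2.153588056564331) [ 448.1  -283.31] [ 647.33 -245.74]
box front (array([   0.04, -120.8 ]), np.float64(-100.22698114626448), 78) box back (array([   0.04, -258.91]), np.float64(-238.15439743665002), 78)
```

```bash
cat >> h.py <<'E'
from scipy.spatial.transform import Rotation as Ro
def plan(target=None,yaw=0.031):
    s=bot.observe();R=Ro.from_quat(s["eef_rot"]).as_matrix()
    np.set_printoptions(precision=2,suppress=True)
    print("t",round(s["t"],2),"p",s["position"],"F",s["ft_force"],"M",s["torque"],"w",round(s["gripper_width"],1),"q",s["joint_positions"])
    zt=R[:,2];print("tool y",R[:,1].round(4),"tool z",R[:,2].round(4),"tool x",R[:,0].round(4))
    a=np.arctan2(zt[1],zt[0])
    # spin about tool x (down): positive spin turns clockwise seen from above
    e=lambda g:np.degrees((a-g+np.pi)%(2*np.pi)-np.pi)
    print("spin to z->+x:",e(yaw)," z->-x:",e(yaw+np.pi))
    if target is not None: print("shift tool axes",R.T@(np.array(target)-s["position"]))
E
python3 -c "
from h import *
plan([546,-262,200])"
```

```text
t 0.1 p [193.31 646.05 230.08] F [ 0.26  0.37 -0.74] M [0.07 0.   0.01] w 85.3 q [ 1.24  0.26  1.61 -0.    1.27 -0.04]
tool y [-0.96  0.29  0.  ] tool z [ 0.29  0.96 -0.  ] tool x [-0. -0. -1.]
spin to z->+x: 71.56543704546705  z->-x: -108.43456295453298
shift tool axes [  31.59 -598.19 -768.78]
```

```bash
python3 -m jog '[{"xyz":[0,0,0],"spin":7.15},{"xyz":[0,0,0],"spin":7.15},{"xyz":[0,0,0],"spin":7.15},{"xyz":[0,0,0],"spin":7.15},{"xyz":[0,0,0],"spin":7.15},{"xyz":[0,0,0],"spin":7.15},{"xyz":[0,0,0],"spin":7.15},{"xyz":[0,0,0],"spin":7.15}]' 1
python3 -m jog '[{"xyz":[0,0,0],"spin":7.15},{"xyz":[0,0,0],"spin":7.15},{"xyz":[0,-0.03,0.02],"spin":0},{"xyz":[0,-0.036,0.02],"spin":0},{"xyz":[0,-0.036,0.02],"spin":0},{"xyz":[0,-0.036,0.02],"spin":0},{"xyz":[0,-0.036,0.02],"spin":0},{"xyz":[0,-0.036,0.02],"spin":0}]'
python3 -c "
from h import *
plan([546,-262,200])"
```

```text
t: 0.77
position: [193.4, 646.3, 230.5]
eef_rot: [-0.098, 0.701, 0.097, 0.7]
ft_force: [-0.1, 0.2, -0.1]
gripper_width: 85.4
t: 1.43
position: [320.5, 438.6, 230.7]
eef_rot: [-0.012, 0.707, 0.011, 0.707]
ft_force: [1.2, -0.4, -0.5]
gripper_width: 85.8
t 1.43 p [320.49 438.63 230.69] F [ 1.19 -0.36 -0.54] M [-0.   -0.04  0.01] w 85.8 q [ 0.89  0.02  1.89 -0.    1.24  0.86]
tool y [-0.03  1.   -0.  ] tool z [ 1.    0.03 -0.  ] tool x [-0. -0. -1.]
spin to z->+x: 0.09934631925288656  z->-x: -179.90065368074713
shift tool axes [  31.12 -707.61  202.47]
```

```bash
python3 -m jog '[{"xyz":[0,-0.039,0.0112],"spin":0},{"xyz":[0,-0.039,0.0112],"spin":0},{"xyz":[0,-0.039,0.0112],"spin":0},{"xyz":[0,-0.039,0.0112],"spin":0},{"xyz":[0,-0.039,0.0112],"spin":0},{"xyz":[0,-0.039,0.0112],"spin":0},{"xyz":[0,-0.039,0.0112],"spin":0},{"xyz":[0,-0.039,0.0112],"spin":0}]' >/dev/null
python3 -m jog '[{"xyz":[0,-0.039,0.0112],"spin":0},{"xyz":[0,-0.039,0.0112],"spin":0},{"xyz":[0,-0.039,0.0112],"spin":0},{"xyz":[0,-0.039,0.0112],"spin":0},{"xyz":[0,-0.039,0.0112],"spin":0},{"xyz":[0,-0.039,0.0112],"spin":0},{"xyz":[0,-0.039,0.0112],"spin":0},{"xyz":[0,-0.039,0.0112],"spin":0}]' >/dev/null
python3 -m jog '[{"xyz":[0,-0.03,0.01],"spin":0},{"xyz":[0.02,-0.02,0.01],"spin":0},{"xyz":[0.02,-0.01,0],"spin":0},{"xyz":[0.02,0,0],"spin":0},{"xyz":[0.02,0,0],"spin":0},{"xyz":[0,0,0],"spin":0},{"xyz":[0,0,0],"spin":0}]'
python3 - <<'E'
from h import *
plan([546,-262,60])
s=bot.observe();p,d=imaging.camera("wrist");cv2.imwrite("pics/w1.png",p[...,::-1])
W=world("wrist",d,s);x,y,z=W[...,0],W[...,1],W[...,2]
led=(abs(z-15)<4)&(y<-238)&(y>-290)&(abs(x-546)<115)
print("bench z",np.median(z[(y<-300)&(y>-330)&(abs(z)<12)]),"ledge z",np.median(z[led]))
P=W[led][:,:2].astype(np.float32);print(led.sum(),cv2.minAreaRect(P))
E
```

```text
t: 3.35
position: [539.8, -236.0, 149.4]
eef_rot: [-0.011, 0.708, 0.012, 0.706]
ft_force: [0.5, 1.0, 0.3]
gripper_width: 85.5
t 3.35 p [ 539.77 -236.01  149.44] F [0.52 0.97 0.33] M [ 0.05 -0.05 -0.04] w 85.5 q [-0.45  0.17  1.87  0.    1.1  -0.49]
tool y [-0.03  1.    0.  ] tool z [ 1.    0.03 -0.  ] tool x [-0.  0. -1.]
spin to z->+x: 0.051692621857771834  z->-x: -179.94830737814226
shift tool axes [ 89.37 -26.36   5.75]
bench z 0.5211112066222228 ledge z 15.652001832859796
5110 ((546.1536254882812, -265.1834411621094), (200.31898498535156, 26.727680206298828), 2.30434250831604)
```

View pics/w1.png

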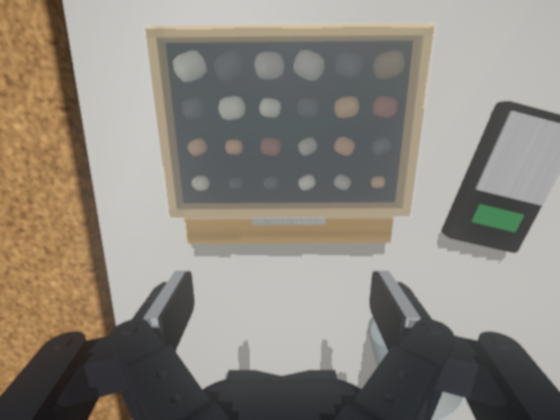

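The wrist view shows the box back wall near row 218, the ledge at rows 218-243, and the balance well clear on the right. Next I descend over the ledge, then feel for it.

```bash
python3 -m jog '[{"xyz":[0.0,-0.018,0.006],"spin":0},{"xyz":[0.03,0,0],"spin":0},{"xyz":[0.03,0,0],"spin":0},{"xyz":[0.03,0,0],"spin":0},{"xyz":[0.01,0,0],"spin":0},{"xyz":[0.0,0,0],"spin":0},{"xyz":[0,0,0],"spin":0}]'
for i in 1; do python3 -m jog '[{"xyz":[0.01,0,0],"spin":0},{"xyz":[0.005,0,0],"spin":0},{"xyz":[0,0,0],"spin":0},{"xyz":[0,0,0],"spin":0}]'; done
python3 -c "
from h import *
plan()"
```

```text
t: 3.98
position: [548.7, -254.6, 52.6]
eef_rot: [-0.012, 0.707, 0.011, 0.707]
ft_force: [0.9, 0.1, 1.1]
gripper_width: 85.4
t: 4.32
position: [548.0, -254.5, 36.7]
eef_rot: [-0.011, 0.707, 0.011, 0.707]
ft_force: [0.5, 0.0, -0.3]
gripper_width: 85.6
t 4.32 p [ 548.02 -254.53   36.73] F [ 0.5   0.02 -0.27] M [ 0.01 -0.03  0.03] w 85.6 q [-0.48  0.32  1.92 -0.    0.9  -0.51]
tool y [-0.03  1.   -0.  ] tool z [1.   0.03 0.  ] tool x [ 0. -0. -1.]
spin to z->+x: 0.06424263489583845  z->-x: -179.93575736510417
```

```bash
python3 -m jog '[{"xyz":[0.008,0,-0.001],"spin":0},{"xyz":[0,0.003,0],"spin":0},{"xyz":[0,0.003,0],"spin":0},{"xyz":[0,0.003,0],"spin":0},{"xyz":[0,0.003,0],"spin":0},{"xyz":[0,0.003,0],"spin":0},{"xyz":[0,0.003,0],"spin":0},{"xyz":[0,0.003,0],"spin":0}]'
python3 -m jog '[{"xyz":[0,0.004,0],"spin":0},{"xyz":[0,0.004,0],"spin":0},{"xyz":[0,0.004,0],"spin":0},{"xyz":[0,0.004,0],"spin":0},{"xyz":[0,0.004,0],"spin":0},{"xyz":[0,0.004,0],"spin":0},{"xyz":[0,0.004,0],"spin":0},{"xyz":[0,0.004,0],"spin":0}]'
python3 -c "
from h import *
plan()
d=imaging.camera('top')[1];W=world('top',d);x,y,z=W[...,0],W[...,1],W[...,2]
m=(abs(z-55)<5)&(y<100)&(y>-260)&(x<650)&(x>430)&(np.abs(y-np.median(y[(abs(z-55)<5)&(x<650)&(x>430)]))<110)
m=cv2.morphologyEx(m.astype(np.uint8),cv2.MORPH_OPEN,np.ones((5,5)))>0
print(cv2.minAreaRect(W[m][:,:2].astype(np.float32)))"
```

```text
t: 4.98
position: [546.4, -233.3, 28.5]
eef_rot: [-0.011, 0.707, 0.011, 0.707]
ft_force: [-0.1, -3.3, -0.4]
gripper_width: 85.3
t: 5.65
position: [545.1, -201.1, 28.3]
eef_rot: [-0.011, 0.707, 0.011, 0.707]
ft_force: [-0.4, -2.7, -2.0]
gripper_width: 85.5
t 5.65 p [ 545.09 -201.07   28.27] F [-0.4  -2.73 -1.98] M [-0.49  0.03 -0.07] w 85.5 q [-0.4   0.29  1.98 -0.    0.87 -0.43]
tool y [-0.03  1.    0.  ] tool z [ 1.    0.03 -0.  ] tool x [-0. -0. -1.]
spin to z->+x: 0.06911713964394822  z->-x: -179.93088286035606
((543.1991577148438, -120.59696960449219), (199.95013427734375, 140.2958984375), 1.7429004907608032)
```

```bash
for i in 1 2 3; do python3 -m jog '[{"xyz":[0,0.0035,0],"spin":0},{"xyz":[0,0.0035,0],"spin":0},{"xyz":[0,0.0035,0],"spin":0},{"xyz":[0,0.0035,0],"spin":0},{"xyz":[0,0.0035,0],"spin":0},{"xyz":[0,0.0035,0],"spin":0},{"xyz":[0,0.0035,0],"spin":0},{"xyz":[0,0.0035,0],"spin":0}]' | grep -v rot; done
python3 -c "
from h import *
plan()
d=imaging.camera('top')[1];W=world('top',d);x,y,z=W[...,0],W[...,1],W[...,2]
m=(abs(z-57)<8)&(y<150)&(y>-180)&(x<650)&(x>430)
m=cv2.morphologyEx(m.astype(np.uint8),cv2.MORPH_OPEN,np.ones((5,5)))>0
print(cv2.minAreaRect(W[m][:,:2].astype(np.float32)),np.linalg.lstsq(np.c_[W[m][:,:2],np.ones(m.sum())],z[m],rcond=None)[0])"
```

```text
t: 6.37
position: [544.3, -173.2, 28.4]
ft_force: [0.7, -3.8, 0.7]
gripper_width: 85.6
t: 7.03
position: [543.3, -145.2, 28.3]
ft_force: [0.1, -3.6, 1.0]
gripper_width: 85.6
t: 7.7
position: [543.3, -118.0, 29.2]
ft_force: [1.1, -5.8, 3.8]
gripper_width: 85.4
t 7.7 p [ 543.35 -117.99   29.2 ] F [ 1.06 -5.8   3.78] M [-0.77  0.04  0.02] w 85.4 q [-0.26  0.25  2.03 -0.    0.86 -0.29]
tool y [-0.03  1.   -0.  ] tool z [1.   0.03 0.  ] tool x [ 0. -0. -1.]
spin to z->+x: 0.07173541692699104  z->-x: -179.928264583073
((541.5928344726562, -25.20703887939453), (118.76657104492188, 204.76800537109375), 89.28240966796875) [-0.    0.03 59.01]
```

```bash
python3 -m jog '[{"xyz":[0.003,-0.001,0],"spin":0},{"xyz":[0.003,0,0],"spin":0},{"xyz":[0,0,0],"spin":0},{"xyz":[0,0,0],"spin":0}]'| grep -v rot
python3 -m jog '[{"xyz":[0.002,0,0],"spin":0},{"xyz":[0.002,0,0],"spin":0},{"xyz":[0,0,0],"spin":0},{"xyz":[0,0,0],"spin":0}]'| grep -v rot
python3 -m jog '[{"xyz":[0.001,0,0],"spin":0},{"xyz":[0,0,0],"spin":0},{"xyz":[0,0,0],"spin":0}]'| grep -v rot
```

```text
t: 8.08
position: [541.6, -118.0, 21.4]
ft_force: [-1.0, -0.3, 0.4]
gripper_width: 85.6
t: 8.42
position: [542.2, -118.5, 18.0]
ft_force: [-1.0, 0.3, -0.3]
gripper_width: 85.2
t: 8.67
position: [542.5, -118.5, 17.3]
ft_force: [-0.2, -0.3, -0.4]
gripper_width: 85.1
```

```bash
python3 -m jog '[{"xyz":[0.001,0,0],"spin":0},{"xyz":[0,0,0],"spin":0},{"xyz":[0,0,0],"spin":0}]'| grep -v rot
python3 -m jog '[{"xyz":[0.0005,0,0],"spin":0},{"xyz":[0,0,0],"spin":0},{"xyz":[0,0,0],"spin":0}]'| grep -v rot
```

```text
t: 8.92
position: [542.4, -118.6, 16.3]
ft_force: [-0.1, 1.0, 0.6]
gripper_width: 85.2
t: 9.17
position: [542.5, -118.5, 15.8]
ft_force: [-0.2, -0.8, -0.4]
gripper_width: 85.7
```

```bash
python3 -m jog '[{"xyz":[0.001,0,0],"spin":0},{"xyz":[0,0,0],"spin":0},{"xyz":[0,0,0],"spin":0}]'| grep -v rot
python3 -m jog '[{"xyz":[0.001,0,0],"spin":0},{"xyz":[0,0,0],"spin":0},{"xyz":[0,0,0],"spin":0}]'| grep -v rot
```

```text
t: 9.42
position: [542.3, -118.5, 14.7]
ft_force: [-0.1, 0.3, -0.2]
gripper_width: 85.2
t: 9.67
position: [542.4, -118.5, 13.7]
ft_force: [0.3, 0.9, -0.5]
gripper_width: 85.8
```

No contact yet. The open pads probably stand about 13 mm behind the TCP, so contact should come near TCP z of 3. Continuing down.

```bash
python3 -m jog '[{"xyz":[0.002,0,0],"spin":0},{"xyz":[0.002,0,0],"spin":0},{"xyz":[0.002,0,0],"spin":0},{"xyz":[0,0,0],"spin":0},{"xyz":[0,0,0],"spin":0}]'| grep -v rot
python3 -m jog '[{"xyz":[0.002,0,0],"spin":0},{"xyz":[0,0,0],"spin":0},{"xyz":[0,0,0],"spin":0}]'| grep -v rot
python3 -m jog '[{"xyz":[0.001,0,0],"spin":0},{"xyz":[0,0,0],"spin":0},{"xyz":[0,0,0],"spin":0}]'| grep -v rot
python3 -m jog '[{"xyz":[0.001,0,0],"spin":0},{"xyz":[0,0,0],"spin":0},{"xyz":[0,0,0],"spin":0}]'| grep -v rot
```

```text
t: 10.08
position: [542.2, -118.5, 7.4]
ft_force: [-0.4, -0.2, -0.5]
gripper_width: 85.1
t: 10.33
position: [542.3, -118.5, 5.7]
ft_force: [1.0, -0.8, 0.0]
gripper_width: 85.3
t: 10.58
position: [542.5, -118.5, 4.8]
ft_force: [-0.4, -0.5, -0.2]
gripper_width: 84.9
t: 10.83
position: [542.4, -118.5, 3.7]
ft_force: [-0.2, -0.1, 0.1]
gripper_width: 85.5
```

```bash
for i in 1 2 3; do python3 -m jog '[{"xyz":[0.0007,0,0],"spin":0},{"xyz":[0,0,0],"spin":0},{"xyz":[0,0,0],"spin":0}]'| grep -v rot; done
python3 -c "
from h import *
p,d=imaging.camera('wrist');cv2.imwrite('pics/w2.png',p[...,::-1])"
```

```text
t: 11.08
position: [542.4, -118.5, 3.0]
ft_force: [0.3, -0.7, 0.6]
gripper_width: 85.5
t: 11.33
position: [542.4, -118.5, 2.3]
ft_force: [-0.4, 0.3, 0.3]
gripper_width: 85.0
t: 11.58
position: [542.6, -118.6, 2.0]
ft_force: [-0.9, 0.1, 3.9]
gripper_width: 85.2
```

View pics/w2.png

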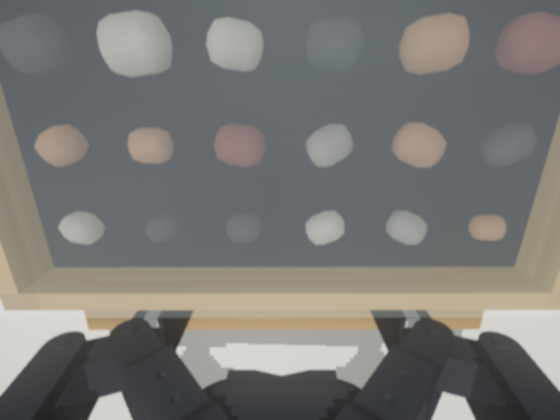

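The wrist view shows both fingertips on the ledge (cols 170 and 395, row 325), just behind the wall. Contact is felt at TCP z of about 2. Now I load it to about 12 N.

```bash
for i in 1 2; do python3 -m jog '[{"xyz":[0.0005,0,0],"spin":0},{"xyz":[0,0,0],"spin":0},{"xyz":[0,0,0],"spin":0}]'| grep -v rot; done
```

```text
t: 11.88
position: [542.6, -118.6, 1.9]
ft_force: [-2.3, 0.6, 7.7]
gripper_width: 85.3
t: 12.13
position: [542.6, -118.6, 1.9]
ft_force: [-4.1, 0.5, 9.4]
gripper_width: 85.4
```

```bash
python3 -m jog '[{"xyz":[0.0007,0,0],"spin":0},{"xyz":[0,0.001,0],"spin":0},{"xyz":[0,0.002,0],"spin":0},{"xyz":[0,0.002,0],"spin":0},{"xyz":[0,0.002,0],"spin":0},{"xyz":[0,0.002,0],"spin":0}]'| grep -v rot
python3 -m jog '[{"xyz":[0,0.002,0],"spin":0},{"xyz":[0,0.002,0],"spin":0},{"xyz":[0,0.002,0],"spin":0},{"xyz":[0,0.002,0],"spin":0}]'| grep -v rot
```

```text
t: 12.63
position: [544.1, -112.1, 2.0]
ft_force: [-1.3, -8.1, 8.3]
gripper_width: 85.3
t: 12.97
position: [544.4, -104.1, 2.1]
ft_force: [-1.2, -8.1, 7.6]
gripper_width: 85.5
```

```bash
python3 -m jog '[{"xyz":[0.0005,0.002,0],"spin":0},{"xyz":[0.0003,0.002,0],"spin":0},{"xyz":[0,0.002,0],"spin":0},{"xyz":[0,0.002,0],"spin":0},{"xyz":[0,0.002,0],"spin":0}]'| grep -v rot
python3 -m jog '[{"xyz":[0.0002,0.002,0],"spin":0},{"xyz":[0,0.002,0],"spin":0},{"xyz":[0,0.002,0],"spin":0},{"xyz":[0,0.002,0],"spin":0}]'| grep -v rot
```

```text
t: 13.38
position: [544.9, -94.6, 2.0]
ft_force: [0.1, -10.4, 11.9]
gripper_width: 85.2
t: 13.72
position: [545.0, -86.8, 2.1]
ft_force: [-0.5, -9.9, 11.9]
gripper_width: 85.3
```

```bash
python3 -m jog '[{"xyz":[0.0002,0.002,0],"spin":0},{"xyz":[0,0.002,0],"spin":0},{"xyz":[0,0.002,0],"spin":0},{"xyz":[0,0.002,0],"spin":0},{"xyz":[0,0.002,0],"spin":0}]'| grep -v rot
python3 -m jog '[{"xyz":[0.0002,0.002,0],"spin":0},{"xyz":[0,0.002,0],"spin":0},{"xyz":[0,0.002,0],"spin":0},{"xyz":[0,0.002,0],"spin":0}]'| grep -v rot
python3 - <<'E'
from h import *
s=bot.observe();print(s["position"],s["ft_force"],s["torque"])
d=imaging.camera('top')[1];W=world('top',d);x,y,z=W[...,0],W[...,1],W[...,2]
m=(abs(z-59)<10)&(y<200)&(y>s["position"][1]+45)&(x<650)&(x>430)
m=cv2.morphologyEx(m.astype(np.uint8),cv2.MORPH_OPEN,np.ones((3,3)))>0
Q=W[m];print(cv2.minAreaRect(Q[:,:2].astype(np.float32)),Q[:,1].max(),np.linalg.lstsq(np.c_[Q[:,:2],np.ones(len(Q))],Q[:,2],rcond=None)[0])
E
```

```text
t: 14.13
position: [545.0, -76.9, 2.2]
ft_force: [-0.1, -11.1, 14.6]
gripper_width: 85.4
t: 14.47
position: [545.0, -69.1, 2.2]
ft_force: [-0.8, -11.4, 14.5]
gripper_width: 85.2
[545.0492058  -69.14426987   2.22886116] [ -0.79505613 -11.40996784  14.52798351] [-1.76510311  0.70310651  0.32643668]
((543.1276245117188, 33.585052490234375), (101.73529052734375, 201.8786163330078), 89.5437240600586) 84.03181496339641 [-1.03071200e-04  4.78551940e-02  5.84402144e+01]
```

```bash
python3 -m jog '[{"xyz":[0,0.002,0],"spin":0},{"xyz":[0,0.002,0],"spin":0},{"xyz":[0,0.002,0],"spin":0},{"xyz":[0,0.002,0],"spin":0},{"xyz":[0,0.002,0],"spin":0}]'| grep -v rot
python3 -m jog '[{"xyz":[-0.0001,0.002,0],"spin":0},{"xyz":[0,0.002,0],"spin":0},{"xyz":[0,0.002,0],"spin":0},{"xyz":[0,0.002,0],"spin":0},{"xyz":[0,0.002,0],"spin":0}]'| grep -v rot
python3 - <<'E'
from h import *
s=bot.observe();print(s["position"],s["ft_force"],s["torque"])
p,d=imaging.camera('top');cv2.imwrite("pics/top2.png",p[90:330,100:420,::-1].repeat(2,0).repeat(2,1));W=world('top',d);x,y,z=W[...,0],W[...,1],W[...,2]
m=(abs(z-60)<10)&(y<200)&(y>s["position"][1]+45)&(x<650)&(x>430)
m=cv2.morphologyEx(m.astype(np.uint8),cv2.MORPH_OPEN,np.ones((3,3)))>0
Q=W[m];print(Q[:,:2].max(0),np.linalg.lstsq(np.c_[Q[:,:2],np.ones(len(Q))],Q[:,2],rcond=None)[0])
F=np.array([[x[r,j],y[r,j]] for r in range(420) if m[r].sum()>20 for j in [np.where(m[r])[0][0]]])
F=F[5:-5];c=line(F);print("front slope,y",c[0],np.polyval(c,543))
E
```

```text
t: 14.93
position: [545.0, -59.2, 2.4]
ft_force: [0.1, -12.5, 15.0]
gripper_width: 85.6
t: 15.35
position: [544.9, -49.4, 2.8]
ft_force: [-0.2, -14.7, 18.7]
gripper_width: 85.2
[544.9265499  -49.42167885   2.76828337] [ -0.21844857 -14.74310987  18.66539782] [-1.89338349  0.74234214  0.34660446]
[644.18303519 105.41042311] [1.12694280e-03 5.22384929e-02 5.77372355e+01]
front slope,y 0.030268686364861554 100.53673446558471
```

View pics/top2.png

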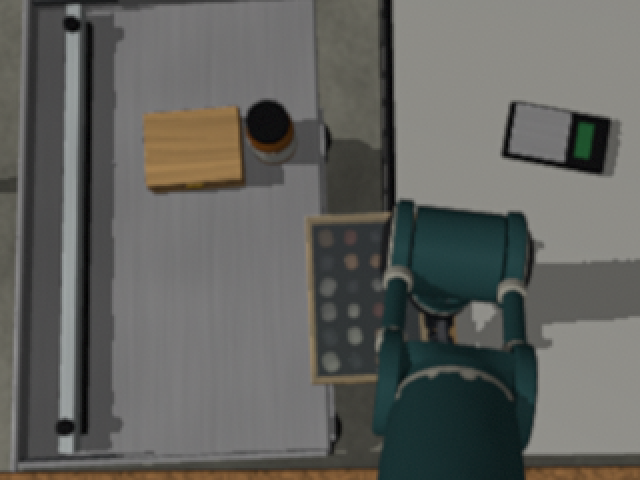

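The top crop shows the tray front (col 310) over the deck, past the open edge (col 325), and square to it. Measured front slope is 0.030, the same as the trolley. Now I ease the press and let the nose down.

```bash
python3 -m jog '[{"xyz":[-0.0007,-0.0005,0],"spin":0},{"xyz":[-0.0007,-0.0005,0],"spin":0},{"xyz":[-0.0007,0,0],"spin":0},{"xyz":[0,0,0],"spin":0}]'| grep -v rot
python3 -m jog '[{"xyz":[-0.0007,0,0],"spin":0},{"xyz":[-0.0007,0,0],"spin":0},{"xyz":[-0.0007,0,0],"spin":0},{"xyz":[0,0,0],"spin":0}]'| grep -v rot
python3 -m jog '[{"xyz":[-0.0007,0,0],"spin":0},{"xyz":[-0.0007,0,0],"spin":0},{"xyz":[-0.0007,0,0],"spin":0},{"xyz":[-0.0007,0,0],"spin":0},{"xyz":[-0.0007,0,0],"spin":0},{"xyz":[0,0,0],"spin":0}]'| grep -v rot
```

```text
t: 15.73
position: [544.6, -47.8, 3.7]
ft_force: [2.4, -2.6, 10.3]
gripper_width: 85.3
t: 16.07
position: [544.5, -47.3, 5.6]
ft_force: [3.2, -0.7, 7.8]
gripper_width: 85.3
t: 16.57
position: [544.4, -46.5, 8.8]
ft_force: [3.1, 2.1, 6.7]
gripper_width: 85.1
```

```bash
for i in 1 2; do python3 -m jog '[{"xyz":[-0.0007,0,0],"spin":0},{"xyz":[-0.0007,0,0],"spin":0},{"xyz":[-0.0007,0,0],"spin":0},{"xyz":[-0.0007,0,0],"spin":0},{"xyz":[-0.0007,0,0],"spin":0},{"xyz":[0,0,0],"spin":0}]'| grep -v rot; done
python3 - <<'E'
from h import *
s=bot.observe();print(s["position"],s["ft_force"],s["torque"])
p,d=imaging.camera('top');W=world('top',d);x,y,z=W[...,0],W[...,1],W[...,2]
m=(abs(z-56)<10)&(y<200)&(y>s["position"][1]+45)&(x<650)&(x>430)
m=cv2.morphologyEx(m.astype(np.uint8),cv2.MORPH_OPEN,np.ones((3,3)))>0
Q=W[m];print(np.linalg.lstsq(np.c_[Q[:,:2],np.ones(len(Q))],Q[:,2],rcond=None)[0])
F=np.array([[x[r,j],y[r,j]] for r in range(420) if m[r].sum()>20 for j in [np.where(m[r])[0][0]]])
F=F[5:-5];c=line(F);print("front slope,y",c[0],np.polyval(c,543))
E
```

```text
t: 17.07
position: [540.3, -46.7, 9.9]
ft_force: [2.1, 0.0, 3.7]
gripper_width: 85.4
t: 17.57
position: [539.8, -46.6, 13.2]
ft_force: [-0.2, 0.1, -0.5]
gripper_width: 85.2
[539.80671531 -46.57159393  13.21263865] [-0.18875683  0.07550894 -0.51298873] [0.02365569 0.0233067  0.01392384]
[ 7.94578773e-04 -8.22425829e-02  5.83395208e+01]
front slope,y 0.04626796901422469 108.1212006363424
```

Press released. The nose is on the deck (tilt -0.082, about 18 mm past the edge). Next I push on the wall only, with the fingertips clear of the ledge.

```bash
python3 -m jog '[{"xyz":[-0.006,-0.002,0.002],"spin":0},{"xyz":[0,0.002,0],"spin":0},{"xyz":[0,0.003,0],"spin":0},{"xyz":[0,0.003,0],"spin":0},{"xyz":[0,0.003,0],"spin":0},{"xyz":[0,0.003,0],"spin":0},{"xyz":[0,0.003,0],"spin":0},{"xyz":[0,0.003,0],"spin":0}]'| grep -v rot
python3 -m jog '[{"xyz":[0,0.003,0],"spin":0},{"xyz":[0,0.003,0],"spin":0},{"xyz":[0,0.003,0],"spin":0},{"xyz":[0,0.003,0],"spin":0}]'| grep -v rot
python3 -m jog '[{"xyz":[0,0.003,0],"spin":0},{"xyz":[0,0.003,0],"spin":0},{"xyz":[0,0.003,0],"spin":0},{"xyz":[0,0.003,0],"spin":0},{"xyz":[0,0.003,0],"spin":0},{"xyz":[0,0.003,0],"spin":0}]'| grep -v rot
python3 - <<'E'
from h import *
s=bot.observe();print(s["position"],s["ft_force"],s["torque"])
p,d=imaging.camera('top');W=world('top',d);x,y,z=W[...,0],W[...,1],W[...,2]
m=(abs(z-56)<10)&(y<250)&(y>s["position"][1]+45)&(x<650)&(x>430)
m=cv2.morphologyEx(m.astype(np.uint8),cv2.MORPH_OPEN,np.ones((3,3)))>0
Q=W[m];print(np.linalg.lstsq(np.c_[Q[:,:2],np.ones(len(Q))],Q[:,2],rcond=None)[0])
F=np.array([[x[r,j],y[r,j]] for r in range(420) if m[r].sum()>20 for j in [np.where(m[r])[0][0]]])
F=F[5:-5];c=line(F);print("front slope,y",c[0],np.polyval(c,543))
E
```

```text
t: 18.28
position: [541.2, -28.3, 19.1]
ft_force: [0.1, -2.3, -2.5]
gripper_width: 85.4
t: 18.62
position: [541.0, -16.2, 19.2]
ft_force: [0.1, -2.2, -1.5]
gripper_width: 85.0
t: 19.12
position: [540.6, 1.8, 19.4]
ft_force: [0.4, -3.1, -1.7]
gripper_width: 85.4
[540.6043821    1.7543738   19.40228704] [ 0.43832653 -3.13989675 -1.66602664] [-0.433666    0.05518641 -0.01029584]
[ 2.06937406e-03 -7.49390892e-02  6.06341965e+01]
front slope,y 0.031413107924688696 152.35635206372288
```

```bash
python3 -m jog '[{"xyz":[0.0005,0.002,0],"spin":0},{"xyz":[0.0005,0.002,0],"spin":0},{"xyz":[0.0005,0.002,0],"spin":0},{"xyz":[0.0005,0.002,0],"spin":0},{"xyz":[0,0.002,0],"spin":0},{"xyz":[0,0.002,0],"spin":0}]'| grep -v rot
python3 -m jog '[{"xyz":[0,0.0025,0],"spin":0},{"xyz":[0,0.0025,0],"spin":0},{"xyz":[0,0.0025,0],"spin":0},{"xyz":[0,0.0025,0],"spin":0}]'| grep -v rot
python3 -m jog '[{"xyz":[0,0.0025,0],"spin":0},{"xyz":[0,0.0025,0],"spin":0},{"xyz":[0,0.0025,0],"spin":0},{"xyz":[0,0.0025,0],"spin":0}]'| grep -v rot
python3 -m jog '[{"xyz":[0,0.0025,0],"spin":0},{"xyz":[0,0.0025,0],"spin":0},{"xyz":[0,0.0025,0],"spin":0},{"xyz":[0,0.0025,0],"spin":0}]'| grep -v rot
python3 - <<'E'
from h import *
s=bot.observe();print(s["position"],s["ft_force"],s["torque"])
p,d=imaging.camera('top');W=world('top',d);x,y,z=W[...,0],W[...,1],W[...,2]
m=(abs(z-56)<10)&(y<250)&(y>s["position"][1]+45)&(x<650)&(x>430)
m=cv2.morphologyEx(m.astype(np.uint8),cv2.MORPH_OPEN,np.ones((3,3)))>0
Q=W[m];print(np.linalg.lstsq(np.c_[Q[:,:2],np.ones(len(Q))],Q[:,2],rcond=None)[0])
F=np.array([[x[r,j],y[r,j]] for r in range(420) if m[r].sum()>20 for j in [np.where(m[r])[0][0]]])
F=F[5:-5];c=line(F);print("front slope,y",c[0],np.polyval(c,543))
E
```

```text
t: 19.67
position: [541.4, 13.2, 18.3]
ft_force: [0.5, -4.5, 3.8]
gripper_width: 85.3
t: 20.0
position: [539.5, 23.9, 16.9]
ft_force: [0.0, -2.6, -0.6]
gripper_width: 85.5
t: 20.33
position: [539.0, 33.8, 17.0]
ft_force: [-0.4, -2.4, -2.4]
gripper_width: 85.7
t: 20.67
position: [539.2, 43.7, 17.4]
ft_force: [-0.5, -3.0, -1.9]
gripper_width: 85.5
[539.22658967  43.69318883  17.37008814] [-0.46134627 -2.96904569 -1.87029611] [-0.48204201 -0.00222539 -0.01710683]
[ 1.61089227e-04 -3.98767434e-02  5.86701091e+01]
front slope,y 0.034586287405299024 193.66496359793516
```

```bash
python3 -m jog '[{"xyz":[0,0.003,0],"spin":0},{"xyz":[0,0.003,0],"spin":0},{"xyz":[0,0.003,0],"spin":0},{"xyz":[0,0.003,0],"spin":0},{"xyz":[0,0.003,0],"spin":0}]'| grep -v rot
python3 -m jog '[{"xyz":[0,0.0035,0],"spin":0},{"xyz":[0,0.0035,0],"spin":0},{"xyz":[0,0.0035,0],"spin":0},{"xyz":[0,0.0035,0],"spin":0},{"xyz":[0,0.0035,0],"spin":0},{"xyz":[0,0.0035,0],"spin":0},{"xyz":[0,0.0035,0],"spin":0},{"xyz":[0,0.0035,0],"spin":0}]'| grep -v rot
python3 -m jog '[{"xyz":[0,0.0035,0],"spin":0},{"xyz":[0,0.0035,0],"spin":0},{"xyz":[0,0.0035,0],"spin":0},{"xyz":[0,0.0035,0],"spin":0},{"xyz":[0,0.0035,0],"spin":0},{"xyz":[0,0.0035,0],"spin":0},{"xyz":[0,0.0035,0],"spin":0},{"xyz":[0,0.0035,0],"spin":0}]'| grep -v rot
python3 -m jog '[{"xyz":[0,0.0035,0],"spin":0},{"xyz":[0,0.0035,0],"spin":0},{"xyz":[0,0.0035,0],"spin":0},{"xyz":[0,0.0035,0],"spin":0},{"xyz":[0,0.0035,0],"spin":0},{"xyz":[0,-0.004,0],"spin":0},{"xyz":[0,0,0],"spin":0}]'| grep -v rot
python3 - <<'E'
from h import *
s=bot.observe();print(s["position"],s["ft_force"],s["torque"])
p,d=imaging.camera('top');W=world('top',d);x,y,z=W[...,0],W[...,1],W[...,2]
m=(abs(z-54)<8)&(y<370)&(y>s["position"][1]+45)&(x<650)&(x>430)
m=cv2.morphologyEx(m.astype(np.uint8),cv2.MORPH_OPEN,np.ones((3,3)))>0
Q=W[m];print(np.linalg.lstsq(np.c_[Q[:,:2],np.ones(len(Q))],Q[:,2],rcond=None)[0])
F=np.array([[x[r,j],y[r,j]] for r in range(420) if m[r].sum()>20 for j in [np.where(m[r])[0][0]]])
F=F[5:-5];c=line(F);print("front slope,y",c[0],np.polyval(c,535))
E
```

```text
t: 21.13
position: [538.8, 58.8, 17.4]
ft_force: [0.0, -3.1, -2.3]
gripper_width: 85.4
t: 21.8
position: [537.8, 86.8, 17.4]
ft_force: [0.2, -2.7, -1.3]
gripper_width: 85.6
t: 22.47
position: [536.9, 114.7, 17.4]
ft_force: [0.4, -2.9, -1.8]
gripper_width: 85.1
t: 23.05
position: [537.0, 128.2, 17.7]
ft_force: [0.7, -0.3, -0.6]
gripper_width: 85.3
[536.95195425 128.23556348  17.7293494 ] [ 0.65025012 -0.27721842 -0.58454022] [ 0.03252835 -0.0065837   0.0101743 ]
[-4.28138757e-04  1.63321437e-04  5.21892491e+01]
front slope,y 0.018003794522729686 280.6424745434
```

```bash
python3 -m jog '[{"xyz":[0.004,0,0],"spin":0},{"xyz":[0.004,0,0],"spin":0},{"xyz":[0,0.003,0],"spin":0},{"xyz":[0,0.0025,0],"spin":0},{"xyz":[0,0.0035,0],"spin":0},{"xyz":[0,0.0035,0],"spin":0},{"xyz":[0,0.0035,0],"spin":0},{"xyz":[0,0.0035,0],"spin":0}]'| grep -v rot
python3 -m jog '[{"xyz":[0,0.0035,0],"spin":0},{"xyz":[0,0.0035,0],"spin":0},{"xyz":[0,0.0035,0],"spin":0},{"xyz":[0,0.0035,0],"spin":0},{"xyz":[0,0.0035,0],"spin":0},{"xyz":[0,0.0035,0],"spin":0},{"xyz":[0,0.0035,0],"spin":0},{"xyz":[0,0.0035,0],"spin":0}]'| grep -v rot
python3 -m jog '[{"xyz":[0,0.0035,0],"spin":0},{"xyz":[0,0.0035,0],"spin":0},{"xyz":[0,0.0035,0],"spin":0},{"xyz":[0,0.0035,0],"spin":0},{"xyz":[0,0.0035,0],"spin":0},{"xyz":[0,0.0035,0],"spin":0},{"xyz":[0,0.0035,0],"spin":0},{"xyz":[0,0.0035,0],"spin":0}]'| grep -v rot
python3 - <<'E'
from h import *
plan()
s=bot.observe()
p,d=imaging.camera('top');cv2.imwrite("pics/top3.png",p[90:330,100:420,::-1].repeat(2,0).repeat(2,1));W=world('top',d);x,y,z=W[...,0],W[...,1],W[...,2]
m=(abs(z-52)<7)&(y<400)&(y>s["position"][1]+45)&(x<650)&(x>430)
m=cv2.morphologyEx(m.astype(np.uint8),cv2.MORPH_OPEN,np.ones((3,3)))>0
def F(m,a,b):
    f=np.array([[x[r,j],y[r,j]] for r in range(a,b) if m[r].sum()>2 for j in [np.where(m[r])[0][0 if 1 else -1]]])
    f=f[6:-6]
    for _ in range(4):
        c=line(f);e=f[:,1]-np.polyval(c,f[:,0]);f=f[abs(e)<4]
    return c[0],np.polyval(c,535),len(f)
print("tray front",F(m,190,300))
bar=(abs(z-29)<8)&(y>375)&(y<425);print("bar back",F(bar,110,295))
E
```

```text
t: 23.77
position: [535.7, 147.5, 9.2]
ft_force: [0.8, -2.5, -1.1]
gripper_width: 86.1
t: 24.43
position: [535.0, 175.7, 9.4]
ft_force: [0.2, -2.7, -1.0]
gripper_width: 85.5
t: 25.1
position: [534.1, 203.7, 9.4]
ft_force: [0.5, -3.4, -2.1]
gripper_width: 85.5
t 25.1 p [534.08 203.69   9.36] F [ 0.48 -3.38 -2.07] M [-0.49  0.01  0.  ] w 85.5 q [ 0.32  0.31  2.01 -0.    0.83  0.29]
tool y [-0.03  1.   -0.  ] tool z [ 1.    0.03 -0.  ] tool x [-0. -0. -1.]
spin to z->+x: 0.06384510010165746  z->-x: -179.93615489989836
tray front (np.float64(0.050446203065468945), np.float64(353.8405493757635), 31)
bar back (np.float64(0.028991744314456724), np.float64(404.73419072718644), 173)
```

View pics/top3.png

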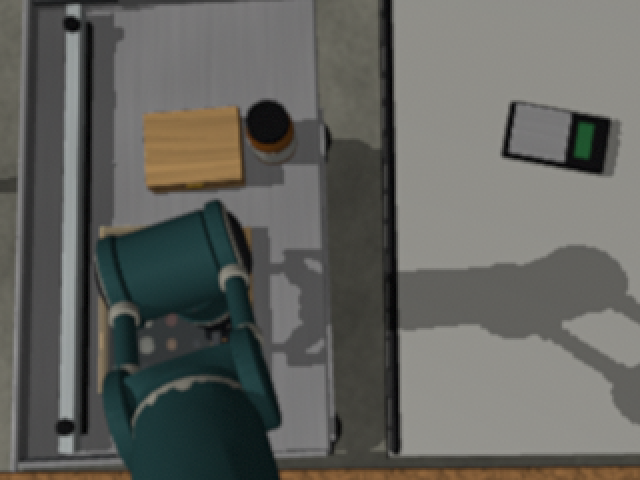

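```bash
python3 -m jog '[{"xyz":[0,0.002,0],"spin":0},{"xyz":[0,0.002,0],"spin":0},{"xyz":[0,0.002,0],"spin":0},{"xyz":[0,0.002,0],"spin":0},{"xyz":[0,0.002,0],"spin":0},{"xyz":[0,0.002,0],"spin":0},{"xyz":[0,0.002,0],"spin":0}]'| grep -v rot
for i in 1 2 3; do python3 -m jog '[{"xyz":[0,0.001,0],"spin":0},{"xyz":[0,0.001,0],"spin":0}]'| grep -E 'pos|force'; done
```

```text
t: 25.73
position: [533.9, 217.5, 9.6]
ft_force: [0.6, -3.7, 1.2]
gripper_width: 85.4
position: [533.8, 219.5, 9.5]
ft_force: [-0.2, -4.3, 1.4]
position: [533.7, 221.4, 9.6]
ft_force: [0.1, -3.6, 1.6]
position: [533.7, 223.4, 9.5]
ft_force: [0.5, -4.6, 1.4]
```

```bash
for i in 1 2 3; do python3 -m jog '[{"xyz":[0,0.0005,0],"spin":0},{"xyz":[0,0.0005,0],"spin":0}]'| grep -E 'pos|force'; done
```

```text
position: [533.6, 224.4, 9.5]
ft_force: [-0.0, -5.1, 2.4]
position: [533.6, 225.4, 9.5]
ft_force: [-0.3, -5.0, 3.4]
position: [533.5, 226.3, 9.5]
ft_force: [0.9, -5.2, 1.9]
```

```bash
for i in 1 2 3; do python3 -m jog '[{"xyz":[0,0.0003,0],"spin":0},{"xyz":[0,0.0003,0],"spin":0}]'| grep -E 'pos|force'; done
```

```text
position: [533.5, 227.0, 9.5]
ft_force: [0.2, -5.6, 3.6]
position: [533.4, 227.4, 9.5]
ft_force: [0.2, -5.8, 4.4]
position: [533.4, 227.9, 9.5]
ft_force: [-0.3, -6.1, 4.3]
```

```bash
for i in 1 2 3; do python3 -m jog '[{"xyz":[0,0.0003,0],"spin":0},{"xyz":[0,0.0003,0],"spin":0}]'| grep -E 'pos|force'; done
```

```text
position: [533.4, 228.5, 9.5]
ft_force: [0.1, -6.2, 3.5]
position: [533.4, 229.1, 9.5]
ft_force: [0.0, -5.7, 3.3]
position: [533.4, 229.7, 9.5]
ft_force: [0.5, -7.4, 3.1]
```

```bash
for i in 1 2 3; do python3 -m jog '[{"xyz":[0,0.0003,0],"spin":0},{"xyz":[0,0.0002,0],"spin":0}]'| grep -E 'pos|force'; done
```

```text
position: [533.3, 230.2, 9.5]
ft_force: [0.3, -7.1, 3.8]
position: [533.3, 230.7, 9.5]
ft_force: [0.4, -6.2, 4.1]
position: [533.3, 231.2, 9.5]
ft_force: [0.4, -6.3, 4.6]
```

```bash
python3 - <<'E'
from h import *
plan()
p,d=imaging.camera('scene');c=p[95:275,220:480,::-1];cv2.imwrite("pics/s3.png",cv2.resize(c,None,fx=3,fy=3,interpolation=cv2.INTER_CUBIC))
p,d=imaging.camera('top');W=world('top',d);x,y,z=W[...,0],W[...,1],W[...,2]
def F(m,a,b,k):
    f=np.array([[x[r,j],y[r,j]] for r in range(a,b) if m[r].sum()>2 for j in [np.where(m[r])[0][k]]])[4:-4]
    for _ in range(4):
        c=line(f);e=f[:,1]-np.polyval(c,f[:,0]);f=f[abs(e)<4]
    return c[0],np.polyval(c,535),len(f)
print("bar back",F((abs(z-29)<8)&(y>375)&(y<425),110,190,0),"edge",F((abs(z+3)<6)&(y>75)&(y<340),110,220,-1))
for r in (200,205,270,275,280,285): print(r,[tuple(W[r,u].round(0).astype(int)) for u in range(134,156,2)])
E
```

```text
t 28.23 p [533.31 231.18   9.52] F [ 0.41 -6.33  4.57] M [-0.79 -0.11 -0.15] w 85.2 q [ 0.37  0.32  1.98 -0.    0.84  0.33]
tool y [-0.03  1.   -0.  ] tool z [1.   0.03 0.  ] tool x [ 0. -0. -1.]
spin to z->+x: 0.053360901486826706  z->-x: -179.9466390985132
bar back (np.float64(0.030529478139674056), np.float64(404.4152263410225), 72) edge (np.float64(0.03200087791134082), np.float64(84.77095713572976), 102)
200 [(np.int64(643), np.int64(400), np.int64(34)), (np.int64(644), np.int64(396), np.int64(32)), (np.int64(645), np.int64(392), np.int64(27)), (np.int64(647), np.int64(390), np.int64(19)), (np.int64(647), np.int64(385), np.int64(18)), (np.int64(650), np.int64(385), np.int64(1)), (np.int64(650), np.int64(380), np.int64(0)), (np.int64(651), np.int64(375), np.int64(-2)), (np.int64(652), np.int64(372), np.int64(-8)), (np.int64(651), np.int64(365), np.int64(-3)), (np.int64(651), np.int64(360), np.int64(-4))]
205 [(np.int64(632), np.int64(402), np.int64(27)), (np.int64(631), np.int64(395), np.int64(33)), (np.int64(627), np.int64(384), np.int64(52)), (np.int64(626), np.int64(378), np.i
[... 1709 characters left out ...]
4(426), np.int64(229), np.int64(498)), (np.int64(426), np.int64(226), np.int64(499)), (np.int64(426), np.int64(223), np.int64(501)), (np.int64(426), np.int64(219), np.int64(503))]
285 [(np.int64(435), np.int64(391), np.int64(32)), (np.int64(419), np.int64(245), np.int64(502)), (np.int64(419), np.int64(241), np.int64(507)), (np.int64(419), np.int64(239), np.int64(505)), (np.int64(419), np.int64(236), np.int64(506)), (np.int64(419), np.int64(233), np.int64(506)), (np.int64(419), np.int64(231), np.int64(503)), (np.int64(419), np.int64(229), np.int64(497)), (np.int64(419), np.int64(225), np.int64(501)), (np.int64(419), np.int64(222), np.int64(501)), (np.int64(418), np.int64(219), np.int64(505))]
```

View pics/s3.png

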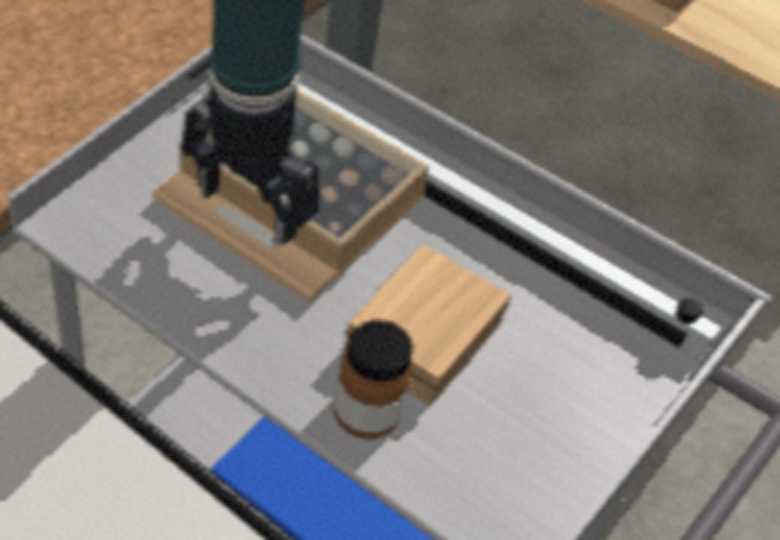

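The scene view shows the tray's front edge right at the bar, with the black buffer strip beginning at its right corner (430,185). The trolley edge hasn't moved. Continuing gently until the stop feels solid.

```bash
for i in 1 2 3; do python3 -m jog '[{"xyz":[0,0.0003,0],"spin":0},{"xyz":[0,0.0002,0],"spin":0}]'| grep -E 'pos|force'; done
```

```text
position: [533.3, 231.7, 9.5]
ft_force: [-0.3, -6.1, 4.0]
position: [533.3, 231.7, 9.5]
ft_force: [-0.5, -8.6, 4.5]
position: [533.2, 231.8, 9.5]
ft_force: [0.1, -10.0, 5.9]
```

```bash
for i in 1 2; do python3 -m jog '[{"xyz":[0,0.0003,0],"spin":0},{"xyz":[0,0.0002,0],"spin":0}]'| grep -E 'pos|force'; done
```

```text
position: [533.2, 231.9, 9.5]
ft_force: [-0.0, -12.3, 6.1]
position: [533.1, 232.0, 9.5]
ft_force: [0.6, -12.5, 7.1]
```

Solid at TCP y of about 231.7. Now I back off and lift clear.

```bash
python3 -m jog '[{"xyz":[0,-0.001,0],"spin":0},{"xyz":[0,-0.001,0],"spin":0},{"xyz":[0,-0.002,0],"spin":0},{"xyz":[0,-0.003,0],"spin":0},{"xyz":[0,-0.003,0],"spin":0},{"xyz":[-0.01,-0.003,0],"spin":0},{"xyz":[-0.02,-0.01,0],"spin":0},{"xyz":[-0.03,-0.02,0],"spin":0}]'| grep -v rot
python3 -m jog '[{"xyz":[-0.035,-0.03,0],"spin":0},{"xyz":[-0.035,-0.03,0],"spin":0},{"xyz":[-0.03,-0.03,0],"spin":0},{"xyz":[0,-0.03,0],"spin":0},{"xyz":[0,-0.03,0],"spin":0},{"xyz":[0,-0.02,0],"spin":0},{"xyz":[0,0,0],"spin":0},{"xyz":[0,0,0],"spin":0}]'| grep -v rot
python3 - <<'E'
from h import *
s=bot.observe()
p,d=imaging.camera('wrist');W=world('wrist',d,s);cv2.imwrite("pics/w3.png",p[...,::-1])
x,y,z=W[...,0],W[...,1],W[...,2]
def fit(m,k,lo,hi,horiz=True):
    f=[]
    for u in range(lo,hi,2):
        i=np.where(m[:,u])[0]
        if len(i)>3: j=i[k];f.append([x[j,u],y[j,u]])
    f=np.array(f)
    for _ in range(5):
        c=line(f);e=f[:,1]-np.polyval(c,f[:,0]);f=f[abs(e)<max(1.5,2*e.std())]
    return c[0].round(4),np.polyval(c,532).round(1),len(f),f[:,0].min().round(),f[:,0].max().round()
box=(abs(z-52)<5)&(y>200)&(abs(x-532)<95)
print("box front",fit(box,0,0,560),"box back",fit(box,-1,0,560))
led=(abs(z-12)<3)&(y>180)&(y<260)&(abs(x-532)<95);print("tail",fit(led,-1,0,560))
bar=(abs(z-29)<5)&(y>370)&(y<430);print("bar back",fit(bar,0,0,560),"bar front",fit(bar,-1,0,560))
Q=W[box];print("boxtop plane",np.linalg.lstsq(np.c_[Q[:,:2]-[532,300],np.ones(len(Q))],Q[:,2],rcond=None)[0],"deck",np.median(z[(abs(z+3)<6)&(y>120)&(y<190)]))
E
```

```text
t: 29.83
position: [532.0, 191.3, 67.7]
ft_force: [0.8, 0.2, -0.6]
gripper_width: 85.3
t: 30.5
position: [539.8, 26.6, 162.8]
ft_force: [0.6, 0.6, -0.4]
gripper_width: 85.3Traceback (most recent call last):
  File "<stdin>", line 15, in <module>
  File "<stdin>", line 12, in fit
  File "h.py", line 12, in line
    return np.polyfit(p[:,0],p[:,1],1)
                      ~^^^^^
IndexError: too many indices for array: array is 1-dimensional, but 2 were indexed
```

View pics/w3.png

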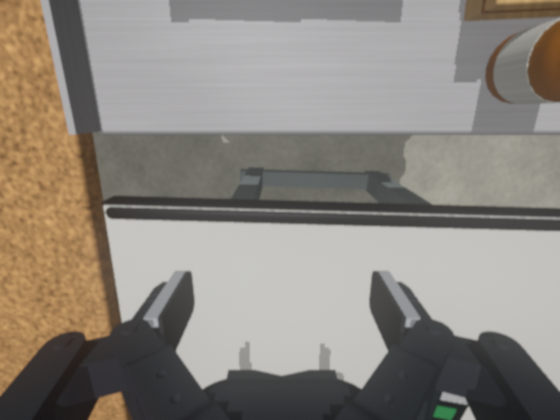

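The wrist view only shows the gap and bench; the tray is out of frame. The arm is now clear of the tray in the top view, so I'll use that.

```bash
cat > chk.py <<'E'
from h import *
p,d=imaging.camera('top');cv2.imwrite("pics/top4.png",cv2.resize(p[90:330,90:330,::-1],None,fx=2.5,fy=2.5,interpolation=cv2.INTER_CUBIC))
W=world('top',d);x,y,z=W[...,0],W[...,1],W[...,2]
def F(m,a,b,k):
    f=np.array([[x[r,j],y[r,j]] for r in range(a,b) if m[r].sum()>2 for j in [np.where(m[r])[0][k]]])[6:-6]
    for _ in range(5):
        c=line(f);e=f[:,1]-np.polyval(c,f[:,0]);f=f[abs(e)<max(2.5,2*e.std())]
    return c[0].round(4),np.polyval(c,532).round(1),len(f)
box=cv2.morphologyEx(((abs(z-52)<7)&(y>200)&(y<400)&(abs(x-532)<105)).astype(np.uint8),cv2.MORPH_OPEN,np.ones((3,3)))>0
print("box front",F(box,190,300,0),"back",F(box,190,300,-1),cv2.minAreaRect(W[box][:,:2].astype(np.float32)))
led=cv2.morphologyEx(((abs(z-12)<5)&(y>180)&(y<245)&(abs(x-532)<105)).astype(np.uint8),cv2.MORPH_OPEN,np.ones((3,3)))>0
print("tail",F(led,190,300,-1))
print("bar back",F((abs(z-29)<8)&(y>375)&(y<425),110,295,0),"edge",F((abs(z+3)<6)&(y>75)&(y<340),110,300,-1))
Q=W[box];print("plane",np.linalg.lstsq(np.c_[Q[:,:2]-[532,300],np.ones(len(Q))],Q[:,2],rcond=None)[0].round(4))
E
python3 chk.py
```

```text
box front (np.float64(0.0235), np.float64(381.2), 71) back (np.float64(0.0242), np.float64(242.8), 72) ((534.4705810546875, 312.3809509277344), (200.19589233398438, 141.0709228515625), 1.408511757850647)
tail (np.float64(0.0275), np.float64(203.1), 64)
bar back (np.float64(0.0297), np.float64(404.6), 170) edge (np.float64(0.0246), np.float64(101.4), 178)
plane [-4.00000e-04 -1.20000e-03  5.19795e+01]
```

View pics/top4.png

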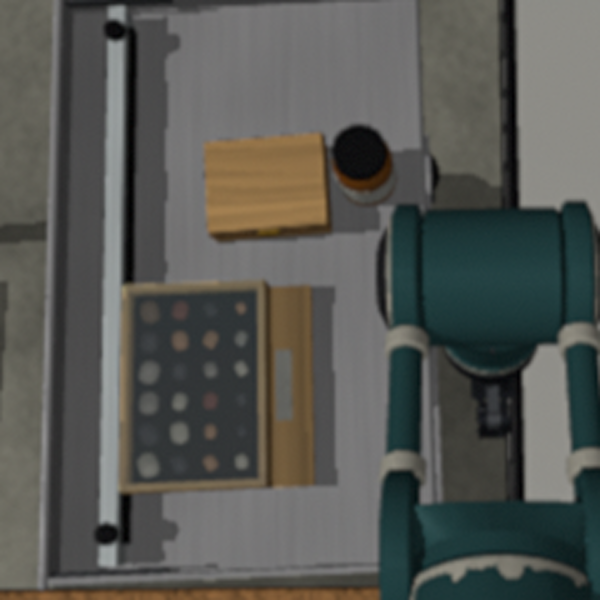

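```bash
python3 -c "
from h import *
s=bot.observe();print(s['t'],s['ft_force'],bot.sign_off())"
```

```text
the job is handed in; nothing more can be done
30.6 [-0.18702652  0.09533603  0.47050337] None
```

The tray is on the trolley against the stop bar, released and handed in at 30.6 s. `sign_off` gives no verdict, so the checks below are my only evidence.

**How it went:**
1. I pushed the tray with both open fingertips on the back wall, up over the bead.
2. I pressed the ledge with about 8 to 19 N while the nose crossed the gap. The peak was above the suggested 10 to 15 N, but the bench load stayed around 27 N by estimate, under the 35 N limit.
3. I eased off once the nose was about 15 to 18 mm over the deck, so it settled onto the trolley.
4. I then pushed on the wall only until the buffer was fully in and the stop felt solid. The push reached 12.5 N at the end; the trolley rolls at about 14 N.
5. I backed off and lifted clear.

**Last checks, from the top camera:**
- **Flat:** tilt is about 0.001 rad, with the box top at deck level plus 55 mm.
- **Square:** the tray's slope is 0.024 to 0.028 against the trolley's 0.030, so they differ by under 0.007 rad.
- **Position:** the tail is about 120 mm onto the deck. The tray did not spring back after release, within the measurement.
- **Trolley:** the stop bar is where it was at the start (404.6 mm against 404.6 to 404.8 mm).
- **Bystanders:** the jar and mineral box look unmoved in the last picture. The balance looked unmoved while the tray crossed. I never rechecked the beaker, but the arm stayed well clear of it.
- **Gripper:** the force reading after release is noise only, with the fingers well clear.

**Checks that failed or disagreed:**
- My first wrist check after release missed the tray.
- The last trolley-edge fit (101 mm instead of 85 mm) was spoiled by the arm blocking the view.
- I did not measure the contact force on the buffer; I inferred it from the solid contact and the lack of spring-back.

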